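Lever up the floor-drain grate

ROBOT

A 7-joint arm with a two-finger parallel gripper is mounted at the origin on the work surface. World frame = base frame: x ahead of the robot, y to its left, z up, the work surface at z = 0. Lengths are in m, angles in rad, forces in N, time in s.
With the tool pointing down it reaches from about 0.4 to 0.85 m from the base axis. Payload 10.4 kg.
Tool frame: the origin (TCP) lies midway between the tips of the shut fingers; the grasp point (between the pads) lies 19 mm behind it (r.grasp_offset is the distance from the TCP to the grasp point, in m); x points along the fingers, y is the direction in which the jaws open and shut, and the axes are right-handed (so a half turn about x gives the same grasp; the last joint's range is limited). The gripper opens to 87 mm and grips with 3 to 60 N. Pads are 19 mm wide; open, the fingers measure 117 mm over their backs; the gripper's body (75 mm by 190 mm) begins 51 mm behind the grasp point.
Start: joints at [1.297, 0.332, -0.065, 1.46, 0.022, 1.35, -0.088], TCP at [0.155, -0.605, 0.223] pointing down, gripper open.
Joint ranges: [-2.6, 2.6], [-0.5, 2.12], [-1.47, 1.34], [0.16, 2.42], [-1.27, 4.41], [0.06, 2.06], [-2.6, 2.6]. Speed limits (rad/s): [2.22, 2.22, 2.79, 2.79, 3.14, 3.14, 3.14].

INTERFACE

Orientations are given as a unit quaternion [x, y, z, w].
In Python, from bench import r, vision, close_job gives the robot as it stands. The module is installed in compiled form; this text tells all that it offers.
- The arm moves only by the shell command python3 -m pendant 'ROWS' [OPENING] [FORCE]. ROWS is text: rows parted by semicolons, each of 6 numbers parted by spaces: the shift along the tool's x, y, z in units of 0.25 m (1.0 is 0.25 m), then the turn, a rotation vector about the tool's x, y, z in units of 1.5 rad (1.0 is 1.5 rad). A call has 1 to 8 rows; each row is the pose to reach, as a shift and turn from the pose commanded when the call began, along the tool's axes at that moment; what a row does not reach only later rows make up. A row lasts 1/10 s, in which the tool goes at most 50 mm and 8.59 degrees, less where a joint would pass 70% of its speed; a pose out of reach is approached as far as the arm can. A call with a number of a shift or a turn outside -1 to 1 is refused whole. A call with a gripper value outside its range is refused whole. OPENING is the gripper command: -1 is shut, 1 is fully open, values between are in proportion, set as the call begins (- or left out, the last holds). The fingers move at their own pace and stop on an object; FORCE is the grip in N (left out, the last holds). Time passes only in rows, so rows that repeat a pose let the fingers close. It gives the time, the measured TCP pose, the force and the opening at its end, in the units of the state.
- r.read_state(): the state, without advancing time (a new reading comes with each control period).
- vision.camera(name): name is "side" or "top"; returns (picture, depth): 400x640x3 uint8, blue, green, red; 400x640 float32, m along the optical axis (not along the pixel's ray), 0 where there is no reading.
- vision.get_calibration(name): a dict with "camera_matrix" (3x3 intrinsics, pixels), "k1" (the pictures are not rectified: a ray, as slopes to the right and down, at radius r is drawn at 1 + k1 r^2 times it, then the intrinsics apply), "rvec" (rotation vector, rad) and "tvec" (3), from world to camera coordinates, as OpenCV has them. Camera axes: x right, y down, z forward; pixel columns grow to the right and rows downward; lengths in m; the calibration is good to about 2 mm. A picture is of the moment at which its call begins. get_calibration takes no time and is no camera call.
- close_job(): hands the job in, once; it reports no verdict.
The state is a dict: "time": time; "joint_positions": joint angles; "joint_vel": joint speeds; "joint_torque": joint torques, N m; "ee_pos": TCP position; "eef_rot": TCP orientation; "ft_force": force on the tool from outside, world axes, zero at the start; "torque": the same for the moment, N m; "width": finger opening in m.
Only numpy, scipy, OpenCV 4.12 (cv2) and the standard library are available. Lean on these libraries where they do the work, as an engineer would, in place of code of your own. Each camera call takes 0.05 s, during which the arm holds its last target. There are 200 camera calls.

TASK

Open the drain in the storeroom floor: press the yellow T-handle of the resting lifting lever down with the fingertips, so that its toe raises the heavy hinged grate smoothly until the grate's free edge stands at least 5 cm above the floor around it, and finish while still holding the handle down with the grate up. Only press the lever - do not lift it or drag it off its foot - keep your hands off the grate itself, and leave the tea boxes and the bottle where they stand.

Things in the scene. Friction and masses are not known exactly. Their poses are not given: they have to be found in the camera images.
- gully: Fixed raised floor slab of white tile, 60 mm high, with a square drain pit in a stainless frame. Origin at work-surface height under the middle of the lever's foot (to 8 mm); its +y points from the foot to the grate, the handle sticks out to -y, past the slab's edge (slab: x -180 to 180, y -80 to 400 mm).
- grate: Heavy stainless bar grate, 256 x 250 x 25 mm, about 3 kg, lying flush in the pit. Origin in the middle of its hinge line, at its top face; its -y axis points along the grate to the free edge 250 mm away, z is up while shut. Hinged about its x axis, it turns up freely and falls shut by its own weight.
- grate_edge (a point): Middle of the top of the grate's free edge, the side nearest the lever; 60 mm above the work surface (flush with the slab) while shut.
- lever: Loose steel lifting lever, 0.6 kg. Its cross-tube foot (28 mm diameter, 160 mm wide) stands on the slab as fulcrum; a flat toe, 50 mm wide, reaches 113 mm ahead of it (+y) under the grate's free edge; the shaft (22 mm tube) rises at 32 degrees to -y. Origin under the foot's middle. Shaft pressed to 10 degrees above level: edge up about 50 mm; 2 degrees: about 65 mm.
- lever_foot (a point): Centre of the lever's foot tube, 14 mm above the slab, 74 mm above the work surface: the point about which the lever rocks. The foot rolls up to 8 mm back towards the handle as the lever goes down.
- lever_handle (a point): Centre of the yellow T-handle, a level round bar, 28 mm diameter, 90 mm long, across the outer end of the shaft, 340 mm from the foot's centre; 254 mm above the work surface at rest, nothing below it. Pressed from above with 3 to 8 N it travels down and outwards on an arc about the foot; let go, it swings back up as the grate falls.
- tea_box: Bystander: navy tea carton, 66 x 150 x 120 mm high, origin under its centre. Stands on the work surface near the lever.
- fruit_tea_box: Bystander: red tea carton, 66 x 130 x 75 mm high, origin under its centre. Stands on the work surface near the lever.
- cleaner: Bystander: white cleaner bottle with blue cap, 64 mm diameter, 190 mm high, standing on the slab; origin under its centre.

How it is judged:
By the outcome, as a careful person would: the job done as asked, in the order asked, and still so for the second after the job is handed in, while the arm keeps its last pose, push and grip.
It also fails if it takes over 29 s, if anything falls off the work surface, if the arm or the gripper's body presses on something with over 40 N, if the wrist force passes 120 N, or if a joint passes its speed limit or range.

## Working session

There is one attempt and no reset: what is moved stays moved. The work goes in short steps, Python scripts to look and compute and a shell command to move; the robot and the scene stay as the last step left them, time stands still between calls to the robot, and variables do not carry over. Pictures are saved under pics/ and viewed, about 8 in all and at most 12, crops included, and the job is handed in when it is done.

```bash
mkdir -p pics
cat > h.py <<'E'
import numpy as np, cv2
from bench import r, vision
from scipy.spatial.transform import Rotation as R
def look(n):
    im,d=vision.camera(n); return im,d
def pts(n,d):
    c=vision.get_calibration(n);K=np.array(c["camera_matrix"]);k=float(np.ravel(c["k1"])[0])
    h,w=d.shape;u,v=np.meshgrid(np.arange(w),np.arange(h))
    q=cv2.undistortPoints(np.stack([u,v],-1).reshape(-1,1,2).astype(float),K,np.array([k,0,0,0.])).reshape(h,w,2)
    P=np.dstack([q*d[...,None],d]);Rm=cv2.Rodrigues(np.array(c["rvec"],float))[0]
    W=(P-np.ravel(c["tvec"]))@Rm
    W[d==0]=np.nan
    return W
E
python3 - <<'E'
from h import *
for n in("top","side"):
    im,d=look(n);cv2.imwrite(f"pics/{n}0.png",im);np.save(f"{n}0.npy",pts(n,d));
    W=pts(n,d)
    hsv=cv2.cvtColor(im,cv2.COLOR_BGR2HSV);m=cv2.inRange(hsv,(20,120,90),(35,255,255))>0
    k,l,s,c=cv2.connectedComponentsWithStats(m.astype(np.uint8))
    for i in range(1,k):
        if s[i,4]>30: print(n,s[i],c[i],np.nanmedian(W[l==i],0),np.nanmin(W[l==i],0),np.nanmax(W[l==i],0))
s=r.read_state();print(s);print(R.from_quat(s["eef_rot"]).as_matrix().round(3))
E
```

```text
top [380 189  11  35 367] [385.15803815 206.08991826] [ 0.50167244 -0.16510668  0.26204106] [ 0.45761828 -0.22060508 -0.00588823] [ 0.60084492 -0.15136391  0.27200147]
side [252 204  33  15 285] [268.0245614  210.21052632] [ 0.5063824  -0.17602691  0.26250738] [ 0.45885701 -0.18498964  0.24922816] [ 0.54841749 -0.15044868  0.26978069]
{'time': 0.1, 'joint_positions': array([ 1.2974242 ,  0.33281686, -0.06466965,  1.46087411,  0.02160728,
        1.34984149, -0.08850055]), 'joint_vel': array([ 0.00055516, -0.00145046,  0.00107765, -0.00070309,  0.00209526,
        0.00047479,  0.00045113]), 'joint_torque': array([ 1.63394758e-03, -6.24547791e+01,  2.46989750e-02, -3.90718067e+01,
       -6.14281395e-02,  3.66626366e-02,  1.01135404e-04]), 'ee_pos': array([ 0.15498972, -0.60513262,  0.22182027]), 'eef_rot': array([-0.70147591, -0.08885901,  0.70163575, -0.08799369]), 'ft_force': array([-0.34319822,  1.03574999, -0.24683981]), 'torque': array([ 0.00798626,  0.01658677, -0.02828238]), 'width': 0.08712875099268709}
[[-0.     0.248 -0.969]
 [ 0.001 -0.969 -0.248]
 [-1.    -0.001  0.   ]]
```

View pics/top0.png

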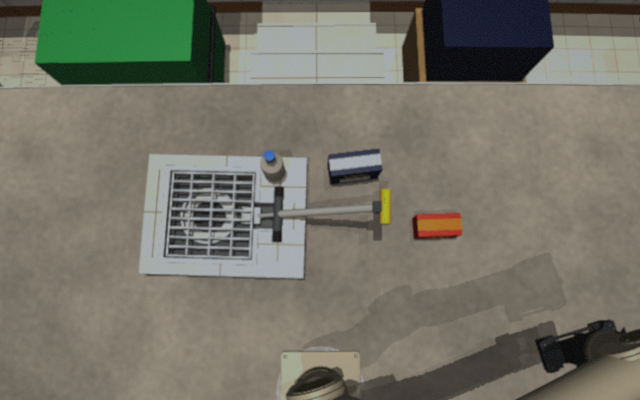

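View pics/side0.png

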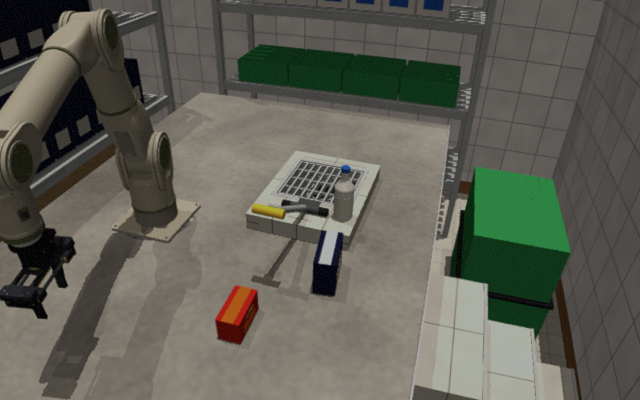

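The top view shows the handle at (385,206), the foot at (279,214), the navy box at (355,165), the red box at (438,225) and the bottle at (272,165). Next I'll measure the lever axis and the clearances.

Run:
```python
from h import *
W=np.load("top0.npy");im=cv2.imread("pics/top0.png");hsv=cv2.cvtColor(im,cv2.COLOR_BGR2HSV)
S=np.load("side0.npy");ims=cv2.imread("pics/side0.png");hs=cv2.cvtColor(ims,cv2.COLOR_BGR2HSV)
def reg(A,m,z0,nm):
    p=A[m&(A[...,2]>z0)];print(nm,len(p),np.percentile(p,[3,50,97],axis=0).round(3).tolist());return p
box=np.zeros(W.shape[:2],bool)
def sub(x0,y0,x1,y1):
    b=box.copy();b[y0:y1,x0:x1]=1;return b
h1=reg(W,sub(376,185,395,228)&(cv2.inRange(hsv,(20,120,60),(35,255,255))>0),.22,"handle top")
h2=reg(S,(cv2.inRange(hs,(20,120,60),(35,255,255))>0)&(S[...,2]>.2),.24,"handle side")
for h in(h1,h2):
    t=h[h[:,2]>.255];c=t.mean(0);v=np.linalg.svd(t[:,:2]-c[:2])[2][0];print(c,"bar dir",v, "ext",np.ptp((t[:,:2]-c[:2])@v))
reg(W,sub(270,183,287,244)&(hsv[...,2]<80),.075,"foot")
for c in range(290,376,15):
    p=W[195:225,c];z=p[:,2];k=z>.07;print(c,p[k].mean(0).round(3) if k.any() else None)
reg(W,sub(325,145,385,185),.1,"navy");reg(W,sub(408,208,466,240),.06,"red");reg(W,sub(255,148,290,184),.1,"bottle")
reg(W,sub(140,150,310,280),.055,"slab")
```

```text
handle top 364 [[0.46, -0.179, 0.255], [0.501, -0.165, 0.262], [0.544, -0.153, 0.268]]
handle side 320 [[0.176, -0.549, 0.25], [0.504, -0.176, 0.262], [0.548, -0.161, 0.309]]
[ 0.50142979 -0.16514385  0.26210525] bar dir [-0.99952429  0.03084143] ext 0.08897500606824353
[ 0.48927733 -0.19271306  0.26501734] bar dir [0.66992327 0.74243034] ext 0.6084654921966572
foot 421 [[0.434, 0.112, 0.078], [0.504, 0.124, 0.086], [0.586, 0.136, 0.091]]
290 [0.508 0.085 0.108]
305 [0.506 0.042 0.134]
320 [ 0.505 -0.     0.159]
335 [ 0.504 -0.04   0.183]
350 [ 0.502 -0.079  0.209]
365 [ 0.502 -0.117  0.23 ]
navy 1216 [[0.619, -0.173, 0.107], [0.653, -0.102, 0.119], [0.688, -0.031, 0.125]]
red 996 [[0.447, -0.412, 0.066], [0.476, -0.348, 0.074], [0.508, -0.286, 0.08]]
bottle 552 [[0.609, 0.105, 0.109], [0.628, 0.131, 0.187], [0.656, 0.161, 0.251]]
slab 13019 [[0.342, 0.055, 0.056], [0.504, 0.255, 0.06], [0.684, 0.513, 0.177]]
```

```bash
python3 -m pendant '-0.15 -0.05 -0.07 0.02 0 0; -0.3 -0.18 -0.23 0.06 0 0; -0.4 -0.3 -0.39 0.1 0 0; -0.4 -0.42 -0.55 0.14 0 0; -0.4 -0.54 -0.7 0.186 0 0; -0.4 -0.65 -0.85 0.186 0 0; -0.4 -0.68 -0.888 0.186 0 0' -0.63 40
cat > rel.py <<'E'
from h import *
import sys
# usage: rel.py x y z -> shift from current measured pose to target, tool units
s=r.read_state();M=R.from_quat(s["eef_rot"]).as_matrix()
print("t",s["time"],"pos",s["ee_pos"].round(4),"F",s["ft_force"].round(2),"w",s["width"]);print(M.round(3).tolist())
D=np.array([[-1e-9,0,-1],[-.028,-1,0]])
T=np.array([[0,-.028,-1],[0,-1,.028],[-1,0,0]],float)
print("units",(M.T@(np.array(list(map(float,sys.argv[1:4])))-s["ee_pos"])/.25).round(3),"turn",(R.from_matrix(M.T@T).as_rotvec()/1.5).round(3))
E
python3 rel.py .501 -.165 .31
```

```text
time: 0.8
ee_pos: [0.3309, -0.3817, 0.3228]
eef_rot: [0.707, -0.008, -0.707, -0.008]
ft_force: [0.4, -0.2, 1.7]
width: 0.039
t 0.8 pos [ 0.3309 -0.3817  0.3228] F [ 0.43 -0.18  1.73] w 0.03896774908132022
[[0.001, -0.023, -1.0], [0.0, -1.0, 0.023], [-1.0, -0.0, -0.001]]
units [ 0.052 -0.882 -0.66 ] turn [ 0.003 -0.001  0.   ]
```

```bash
python3 -m pendant '0 -0.12 -0.09 0 0 0; 0 -0.28 -0.21 0 0 0; 0 -0.44 -0.33 0 0 0; 0 -0.6 -0.45 0.003 0 0; 0 -0.76 -0.57 0.003 0 0; 0.04 -0.86 -0.64 0.003 0 0; 0.05 -0.88 -0.66 0.003 0 0; 0.05 -0.88 -0.66 0.003 0 0'
python3 rel.py .501 -.165 .275
python3 - <<'E'
from h import *
im,d=look("side");cv2.imwrite("pics/s1.png",cv2.resize(im[120:320,160:420],None,fx=3,fy=3)[:600,:780])
E
```

```text
time: 1.6
ee_pos: [0.4992, -0.1695, 0.3092]
eef_rot: [-0.707, 0.011, 0.708, 0.011]
ft_force: [-0.7, -0.1, -0.2]
width: 0.0159
t 1.6 pos [ 0.4992 -0.1695  0.3092] F [-0.71 -0.08 -0.19] w 0.015933920237916375
[[-0.001, -0.031, -1.0], [0.001, -1.0, 0.031], [-1.0, -0.001, 0.001]]
units [ 0.137 -0.018 -0.007] turn [-0.002  0.001  0.   ]
```

View pics/s1.png

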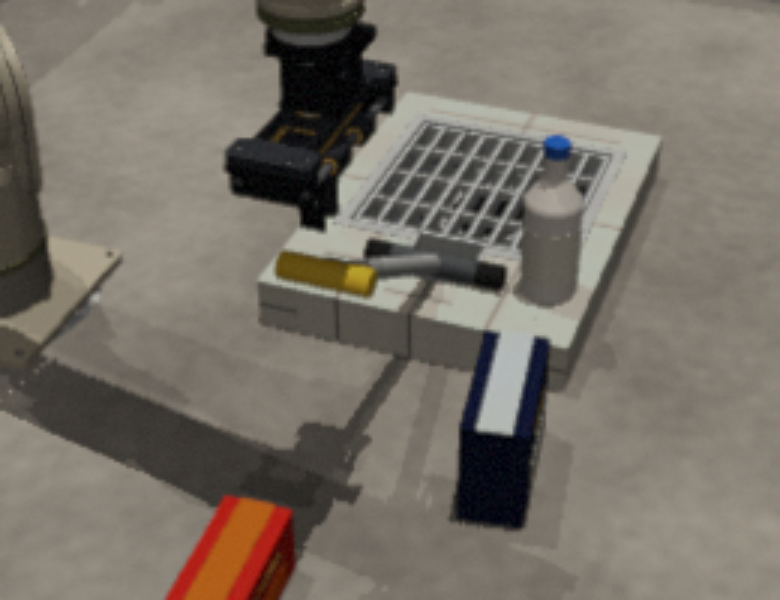

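The fingertips are over the yellow bar (crop about (320,220) above (325,272)). I'll descend until they touch.

```bash
python3 -m pendant '0.06 -0.01 -0.007 0 0 0; 0.12 -0.01 -0.007 0 0 0; 0.15 -0.01 -0.007 0 0 0; 0.17 -0.01 -0.007 0 0 0; 0.18 -0.01 -0.007 0 0 0; 0.185 -0.01 -0.007 0 0 0'
python3 rel.py .501 -.167 .262
```

```text
time: 2.25
ee_pos: [0.501, -0.1683, 0.264]
eef_rot: [0.707, -0.012, -0.707, -0.012]
ft_force: [-1.0, -0.6, 1.6]
width: 0.0159
t 2.25 pos [ 0.501  -0.1683  0.264 ] F [-1.04 -0.62  1.64] w 0.015946747312081105
[[0.0, -0.033, -0.999], [-0.0, -0.999, 0.033], [-1.0, 0.0, -0.0]]
units [ 0.008 -0.005  0.   ] turn [-0.003 -0.    -0.   ]
```

```bash
python3 -m pendant '0.02 0.008 0 0 0 0; 0.035 0.018 0 0 0 0; 0.05 0.028 0 0 0 0; 0.065 0.038 0 0 0 0; 0.08 0.048 0 0 0 0; 0.095 0.057 0 0 0 0; 0.11 0.066 0 0 0 0; 0.125 0.074 0 0 0 0'
python3 - <<'E'
from h import *
im,d=look("side");cv2.imwrite("pics/s2.png",cv2.resize(im[120:320,160:420],None,fx=3,fy=3)[:600,:780])
E
python3 rel.py .5 -.187 .2325
```

```text
time: 3.05
ee_pos: [0.5012, -0.187, 0.234]
eef_rot: [0.708, -0.012, -0.706, -0.011]
ft_force: [-0.8, 0.5, 7.9]
width: 0.0163
t 3.1 pos [ 0.501  -0.1874  0.2334] F [ 0.13 -1.12  7.1 ] w 0.016084726206632895
[[0.002, -0.033, -0.999], [-0.001, -0.999, 0.033], [-1.0, 0.001, -0.002]]
units [ 0.004 -0.002  0.004] turn [-0.004 -0.002 -0.001]
```

View pics/s2.png

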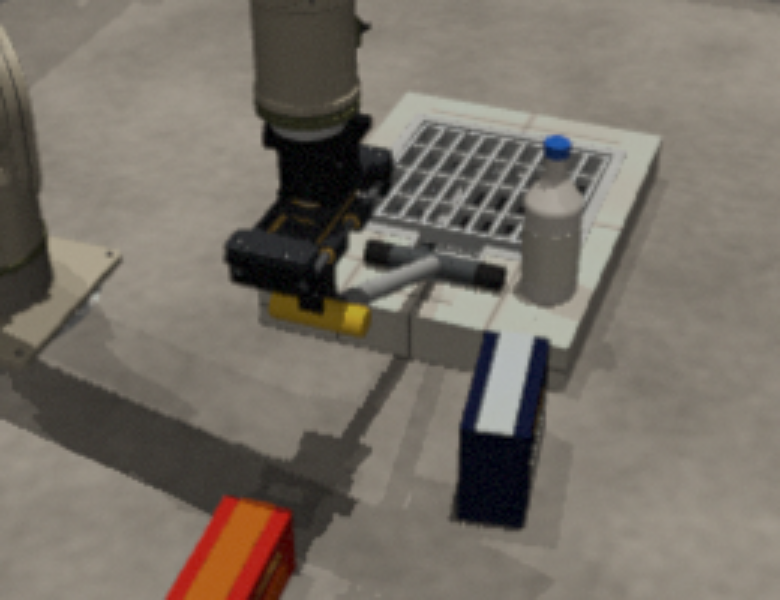

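The handle is seated under the fingertips (crop 315,305) and the grate edge is starting to lift (430,235). Pressing on along the arc.

```bash
python3 -m pendant '0.022 0.011 0 0 0 0; 0.043 0.022 0 0 0 0; 0.065 0.032 0 0 0 0; 0.086 0.042 0 0 0 0; 0.108 0.052 0 0 0 0; 0.131 0.061 0 0 0 0; 0.153 0.07 0 0 0 0; 0.176 0.079 0 0 0 0'
python3 -c "
from bench import r;print(r.read_state()['ft_force'])"
```

```text
time: 3.9
ee_pos: [0.5007, -0.2071, 0.19]
eef_rot: [0.708, -0.012, -0.706, -0.011]
ft_force: [-1.4, -0.3, 6.7]
width: 0.0162
[-1.39010986 -0.33312935  6.65499103]
```

```bash
python3 -m pendant '0.023 0.008 0 0 0 0; 0.046 0.016 0 0 0 0; 0.068 0.023 0 0 0 0; 0.091 0.03 0 0 0 0; 0.114 0.037 0 0 0 0; 0.138 0.043 0 0 0 0; 0.161 0.049 0 0 0 0; 0.184 0.054 0 0 0 0'
python3 - <<'E'
from h import *
im,d=look("side");W=pts("side",d);np.save("side3.npy",W);cv2.imwrite("pics/s3.png",cv2.resize(im[120:320,160:420],None,fx=3,fy=3)[:600,:780])
im,d=look("top");np.save("top3.npy",pts("top",d));cv2.imwrite("pics/t3.png",im)
E
python3 rel.py .5 -.220 .144
```

```text
time: 4.7
ee_pos: [0.5004, -0.2208, 0.1439]
eef_rot: [0.708, -0.012, -0.706, -0.011]
ft_force: [0.1, -1.2, 7.5]
width: 0.0163
t 4.8 pos [ 0.5001 -0.2206  0.1433] F [ 0.32 -0.55  6.79] w 0.01617327651804087
[[0.002, -0.033, -0.999], [-0.001, -0.999, 0.033], [-1.0, 0.001, -0.002]]
units [-0.003 -0.002  0.001] turn [-0.004 -0.002 -0.001]
```

View pics/s3.png

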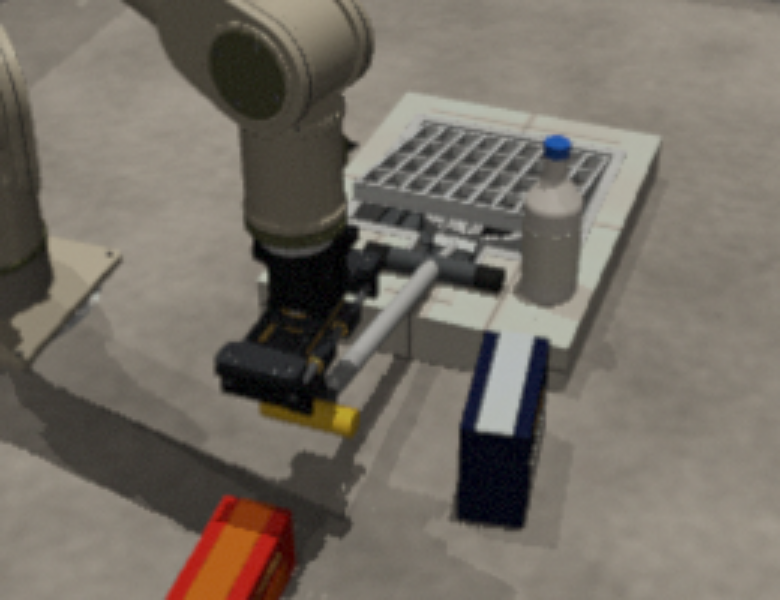

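The grate is clearly up (edge from (355,190) to (525,215)), and the handle is still seated. One more stretch, to about 4.5°.

```bash
python3 -m pendant '0.02 0.005 0 0 0 0; 0.042 0.009 0 0 0 0; 0.064 0.013 0 0 0 0; 0.086 0.017 0 0 0 0; 0.106 0.02 0 0 0 0; 0.121 0.022 0 0 0 0; 0.13 0.023 0 0 0 0; 0.13 0.023 0 0 0 0'
python3 -m pendant '0 0 0 0 0 0; 0 0 0 0 0 0; 0 0 0 0 0 0; 0 0 0 0 0 0; 0 0 0 0 0 0'
python3 - <<'E'
from h import *
im,d=look("side");W=pts("side",d);cv2.imwrite("pics/s4.png",cv2.resize(im[120:320,160:420],None,fx=3,fy=3)[:600,:780])
for nm,A in(("side",W),("side0",np.load("side0.npy"))):
    p=A.reshape(-1,3);p=p[(p[:,0]>.4)&(p[:,0]<.56)&(p[:,1]>.17)&(p[:,1]<.5)]
    for y in np.arange(.17,.49,.02):
        q=p[(p[:,1]>=y)&(p[:,1]<y+.02),2];print(nm,round(y,2),len(q),np.nanpercentile(q,[50,95]).round(3) if len(q) else "")
im,d=look("top");T=pts("top",d)
for nm,A in(("top",T),("top0",np.load("top0.npy"))):
    p=A.reshape(-1,3);p=p[(p[:,0]>.4)&(p[:,0]<.58)]
    print(nm,[(round(y,2),np.nanpercentile(p[(p[:,1]>=y)&(p[:,1]<y+.02),2],95).round(3)) for y in np.arange(.11,.45,.02)])
    for a,(x0,y0,x1,y1) in dict(navy=(325,145,390,190),red=(408,208,466,240),bottle=(255,148,290,184)).items():
        B=A[y0:y1,x0:x1].reshape(-1,3);B=B[(B[:,2]>(.06 if a=="red" else .1))];print(a,np.nanmedian(B,0).round(3),len(B))
E
python3 rel.py .5 -.224 .111
```

```text
time: 5.6
ee_pos: [0.5001, -0.2265, 0.1112]
eef_rot: [0.708, -0.012, -0.706, -0.011]
ft_force: [-0.5, -0.7, 7.2]
width: 0.016
time: 6.1
ee_pos: [0.5001, -0.2265, 0.1114]
eef_rot: [0.708, -0.012, -0.706, -0.011]
ft_force: [-0.9, -0.9, 6.3]
width: 0.0162
side 0.17 126 [0.062 0.07 ]
side 0.19 394 [0.107 0.123]
side 0.21 93 [0.086 0.122]
side 0.23 70 [0.1   0.115]
side 0.25 222 [0.098 0.11 ]
side 0.27 84 [0.023 0.106]
side 0.29 109 [0.013 0.1  ]
side 0.31 202 [0.082 0.094]
side 0.33 55 [0.079 0.09 ]
side 0.35 33 [0.081 0.085]
side 0.37 97 [0.071 0.08 ]
side 0.39 58 [0.069 0.074]
side 0.41 30 [0.065 0.069]
side 0.43 128 [0.058 0.064]
side 0.45 111 [0.061 0.065]
side 0.47 86 [0.061 0.064]
side0 0.17 85 [0.061 0.065]
side0 0.19 189 [0.057 0.063]
side0 0.21 58 [0.059 0.063]
side0 0.23 90 [0.055 0.063]
side0 0.25 171 [0.055 0.062]
side0 0.27 60 [0.056 0.062]
side0 0.29 120 [0.043 0.062]
side0 0.31 158 [0.055 0.062]
side0 0.33 79 [0.05  0.062]
side0 0.35 101 [0.044 0.062]
side0 0.37 143 [0.052 0.062]
side0 0.39 84 [0.055 0.062]
side0 0.41 91 [0.046 0.062]
side0 0.43 200 [0.053 0.063]
side0 0.4
[... 1083 characters left out ...]
)), (np.float64(0.25), np.float64(0.062)), (np.float64(0.27), np.float64(0.061)), (np.float64(0.29), np.float64(0.061)), (np.float64(0.31), np.float64(0.062)), (np.float64(0.33), np.float64(0.061)), (np.float64(0.35), np.float64(0.061)), (np.float64(0.37), np.float64(0.062)), (np.float64(0.39), np.float64(0.063)), (np.float64(0.41), np.float64(0.061)), (np.float64(0.43), np.float64(0.063))]
navy [ 0.652 -0.103  0.119] 1222
red [ 0.476 -0.348  0.074] 996
bottle [0.628 0.131 0.187] 552
t 6.2 pos [ 0.5001 -0.2265  0.1114] F [-0.44 -1.45  5.55] w 0.015920174869828625
[[0.003, -0.033, -0.999], [-0.002, -0.999, 0.033], [-1.0, 0.002, -0.003]]
units [ 0.002 -0.01   0.001] turn [-0.003 -0.002 -0.001]
```

View pics/s4.png

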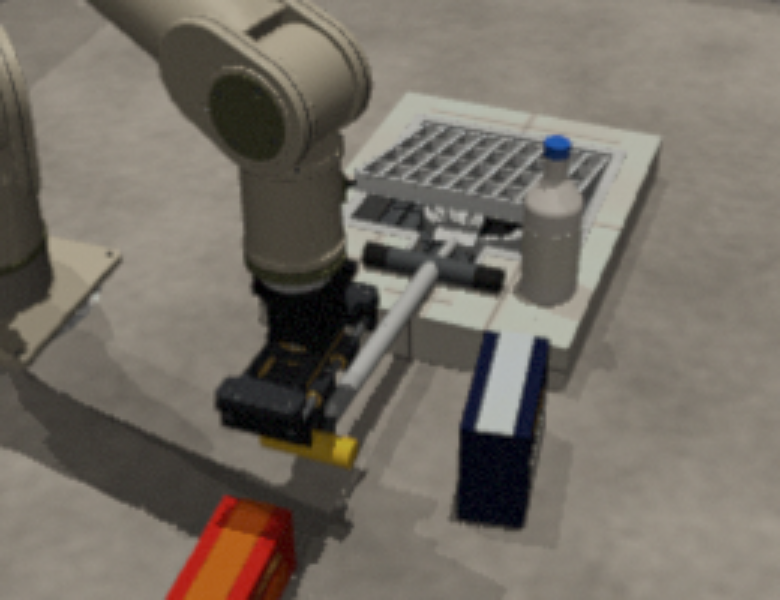

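The grate edge stands at z about 0.121 m, which is about 6 cm above the slab. The press holds steady at about 6 N, and the boxes and bottle haven't moved. Handing in.

```bash
python3 -c "
from bench import close_job;print(close_job())"
```

```text
the job is handed in; nothing more can be done
None
```

The drain is open. I rested the fingertips on the yellow T-handle with a 16 mm gap between them, so the round bar sat in it. I then pressed the handle smoothly along its arc to about 4–5° above level and handed the job in at about 6.2 s, still holding it down.

**Grate:** both cameras put the free edge at about 0.12 m, roughly 6 cm above the slab. It held there through a 0.5 s wait.

**Force:** the press stayed at about 5.5–8 N.

**Bystanders:** the navy box and the bottle measured within 1 mm of where they started. The last top-view measurement of the red box failed because the arm was in the way. The last side picture shows it in the same place, and nothing came near it.

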